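# Stop the blower wheel at its port and spray the cleaner

## Task

A blower wheel is freewheeling on the service stand: first pull the overcap off the spray can clamped to the stand and stand it, open side down, inside the empty black parts tray. Then brake the wheel by touch so that it stays standing still with its one large round hole between the two prongs of the fork, the whole hole clear in the slot when seen from above, and only then press the can's nozzle cap fully down, let it spring back and take the hand away. Never press the nozzle while the hole is out of the slot or the wheel is turning, and leave the tray, the stand and the other things on the bench where they are.

Things in the scene. Friction and masses are not known exactly. Their poses are not given: they have to be found in the camera images.
- axle (a point): point on the wheel's vertical axis, in its flat top face, 60 mm above the bench; its x axis points to fork and can. Wheel: grey plastic disc 180 in diameter, 8 thick, blades below, inertia about 0.002 kg m2; the face is smooth and free to touch 20 to 88 mm from the axis, apart from the hole and under the fork. A black hub (34 diameter) stands 8 mm above the face, with a 4 mm brass nut on it
- hole (a point): centre of the wheel's one large round through hole, 16 mm in diameter, 68 mm from the axis, in the top face (z = 60 mm). It turns with the wheel. Three tiny 6 mm dark dimples at the same radius are not it
- slot (a point): centre of the fixed slot: the 26 mm gap between two level aluminium prongs (62 long, 12 wide, 4 thick, top 76 mm above the bench, 12 mm over the wheel) reaching radially in over the wheel, ending 49 mm from the axis, on a post 101 to 111 mm from the axis, 50 wide. The slot centre lies 68 mm from the axis: aligned, hole and slot centres coincide seen from above
- wheel (a joint): turning angle of the wheel, rad, growing counter-clockwise from above; counts whole turns, its zero has no meaning (see the hole). A spring throws it in the first second; it then coasts counter-clockwise at 4 to 8 rad/s, losing 0.15 to 0.26 rad/s a second. A fingertip pressed on it with 3 to 8 N stops it at once and drags it either way; lift off slowly and straight, for a sideways flick sets it off again
- nozzle (a joint): how far the can's nozzle cap is pressed, m: 0 is up, 0.005 is fully down (about 2 N to start, 5.6 N at the bottom); springs back by itself
- nozzle_top (a point): top centre of the white nozzle cap, 18 mm in diameter, 183 mm above the bench when up; it is 150 mm from the wheel's axis, on the far side of the fork from the wheel. The can is 52 mm in diameter (57 at its clamp bands), its shoulder 150 mm above the bench. At the start the overcap hides it
- overcap: loose white plastic overcap of the can, a round cup upside down: 48 mm outer diameter, 46 tall, wall 3, about 30 g; origin at the centre of its open lower rim, z up through its closed top. At the start it sits loosely on the can's shoulder, rim 150 mm above the bench, top 196; it lifts straight off (at least 35 mm up before moving aside)
- tray: fixed empty black parts tray, 130 x 130, walls 16 high and 4 thick, floor 4 thick; origin at the centre of its underside, sides along its x and y. It may stand left or right of the stand
- stand: fixed service stand, origin on the bench under the wheel's axis, its x axis points from the wheel to the can. Base slab 275 x 150 x 12 from x = -90 to 185 mm; carries the wheel, the fork, the can and a clamp post behind the can (x = 177 to 185 mm, 140 high)
- preheater: bystander, fixed blue board preheater 130 x 120 x 33 on the other side from the tray; origin under its centre
- solvent: loose bystander: clear bottle with black cap, 48 diameter, 160 tall, close beside the wheel; origin at the centre of its underside
- tin: loose bystander: low steel jar, 50 diameter, 35 tall, close beside the wheel on the other side; origin at the centre of its underside
- board: loose bystander: green circuit board 110 x 55 x 4, lying flat; origin at the centre of its underside
- driver: loose bystander: screwdriver about 160 long, lying; origin at the centre of its underside (about)
- spool: loose bystander: reel of solder standing flat, 60 diameter, 36 tall; origin at the centre of its underside
- tweezers: loose bystander: steel tweezers 130 long, lying; origin at the centre of its underside

How it is judged:
By the outcome, as a careful person would: the job done as asked, in the order asked, and still so for the second after the job is handed in, with the robot touching nothing.
It also fails if it takes over 64 s, if anything falls off the work surface, if the arm or the gripper's body presses on something with over 40 N, if the wrist force passes 120 N, or if a joint passes its speed limit or range.

## Robot

A 7-joint arm with a two-finger parallel gripper is mounted at the origin on the work surface. World frame = base frame: x ahead of the robot, y to its left, z up, the work surface at z = 0. Lengths are in m, angles in rad, forces in N, time in s.
With the tool pointing down it reaches from about 0.425 to 0.875 m from the base axis. Payload 4.7 kg.
Tool frame: the origin (TCP) lies on the centre line of the jaws, within the pads' length; the fingertips stand 14 mm ahead of it and the grasp point (between the pads) lies 5 mm behind it; z points along the fingers, y is the line along which they close (so a half turn about z gives the same grasp; the last joint's range is limited). The gripper opens to 85 mm and grips with 20 to 120 N. Pads are 22 mm wide; open, the fingers measure 114 mm over their backs; the gripper's body (76 mm by 85 mm) begins 54 mm behind the grasp point. The pads swing forward as they close: fully open they stand 13 mm farther back than shut.
Start: joints at [1.261, 0.321, -0.07, 1.45, 0.023, 1.371, -0.057], TCP at [0.207, -0.616, 0.245] pointing down, gripper open.
Joint ranges: [-2.86, 2.86], [-0.3, 2.09], [-1.38, 1.24], [0.06, 2.45], [-1.56, 4.7], [0.09, 2.05], [-2.69, 2.69]. Speed limits (rad/s): [2.57, 2.57, 3.14, 3.14, 3.14, 3.14, 3.14].

## Interface

Orientations are given as [roll, pitch, yaw] about the fixed x, y, z axes, in that order (R = Rz(yaw) Ry(pitch) Rx(roll)).
In Python, from cell import read_state, grab_frame, close_job gives the robot as it stands. The module is installed in compiled form; this text tells all that it offers.
- The arm moves only by the shell command python3 -m pendant 'ROWS' [FORCE]. ROWS is JSON, a list of rows, each an object of numbers: "ax", "ay", "az": the turn, a rotation vector about the tool's x, y, z in rad; "tx", "ty", "tz": the shift along the tool's x, y, z in cm; "gripper": the opening, from 0 (shut) to 1 (fully open). In form: [{"ax": .., "ay": .., "az": .., "tx": .., "ty": .., "tz": .., "gripper": ..}, ...]. A call has 1 to 10 rows; each row is the pose to reach, as a shift and turn from the pose commanded when the call began, along the tool's axes at that moment; what a row does not reach only later rows make up. A row lasts 1/12 s, in which the tool goes at most 41.7 mm and 7.16 degrees, less where a joint would pass 70% of its speed; a pose out of reach is approached as far as the arm can. A call with a gripper value outside its range is refused whole. The fingers move at their own pace and stop on an object; FORCE is the grip in N (left out, the last holds). Time passes only in rows, so rows that repeat a pose let the fingers close. It gives the time, the measured TCP pose, the force, the opening and the grip force at its end, in the units of the state.
- read_state(): the state, without advancing time (a new reading comes with each control period).
- grab_frame(name): name is "scene" or "top"; returns a dict with "pixels" (420x560x3 uint8, red, green, blue), "depth" (420x560 float32, m along the optical axis (not along the pixel's ray), 0 where there is no reading), "K" (3x3 intrinsics, pixels), "R" (3x3) and "t" (3): a world point X has camera coordinates R X + t. Camera axes: x right, y down, z forward; pixel columns grow to the right and rows downward; lengths in m; the calibration is good to about 2 mm. A picture is of the moment at which its call begins.
- close_job(): hands the job in; it is judged then, once.
The state is a dict: "time": time; "joints": joint angles; "joint_velocities": joint speeds; "effort": joint torques, N m; "ee_pos": TCP position; "tool_rot": TCP orientation; "wrist_force": force on the tool from outside, world axes, zero at the start; "torque": the same for the moment, N m; "finger_gap": finger opening in m; "gripper_force": force on a finger pad.
Only numpy, scipy, OpenCV 4.12 (cv2) and the standard library are available. Lean on these libraries where they do the work, as an engineer would, in place of code of your own. Each camera call takes 0.05 s, during which the arm holds its last target. There are 200 camera calls.

## Working session

There is one attempt and no reset: what is moved stays moved. The work goes in short steps, Python scripts to look and compute and a shell command to move; the robot and the scene stay as the last step left them, time stands still between calls to the robot, and variables do not carry over. Pictures are saved under pics/ and viewed, at most 10 in all, crops included, and the job is handed in when it is done.

```bash
mkdir -p pics
python3 - <<'E'
from cell import *
import cv2,numpy as np
s=read_state();print({k:np.round(v,3).tolist() for k,v in s.items()})
for n in("top","scene"):
    f=grab_frame(n);cv2.imwrite(f"pics/{n}0.png",f["pixels"][:,:,::-1]);np.savez(f"{n}0.npz",**f)
    print(n,f["K"].tolist(),np.round(f["R"],3).tolist(),np.round(f["t"],3).tolist(), np.round(-f["R"].T@f["t"],3))
E
```

```text
{'time': 0.0, 'joints': [1.261, 0.322, -0.07, 1.452, 0.023, 1.371, -0.057], 'joint_velocities': [-0.001, -0.0, -0.001, -0.0, 0.001, -0.001, -0.001], 'effort': [0.0, -49.358, -0.383, -31.433, 0.013, 0.011, -0.0], 'ee_pos': [0.207, -0.616, 0.244], 'tool_rot': [-3.14, 0.0, 0.324], 'wrist_force': [0.129, 0.421, 0.498], 'torque': [0.008, -0.022, -0.003], 'gripper_force': 0.0, 'finger_gap': 0.085}
top [[402.36595559146167, 0.0, 275.8152483154004], [0.0, 402.36595559146167, 215.96984439797035], [0.0, 0.0, 1.0]] [[-0.011, -1.0, -0.015], [-0.996, 0.012, -0.087], [0.087, 0.014, -0.996]] [-0.002, 0.59, 1.076] [ 0.494 -0.024  1.123]
scene [[509.97567722228916, 0.0, 274.76809655426547], [0.0, 509.97567722228916, 212.11110865427352], [0.0, 0.0, 1.0]] [[0.567, 0.823, 0.015], [0.664, -0.446, -0.601], [-0.488, 0.351, -0.799]] [-0.317, -0.325, 1.554] [ 1.153 -0.429  1.052]
```

View pics/top0.png

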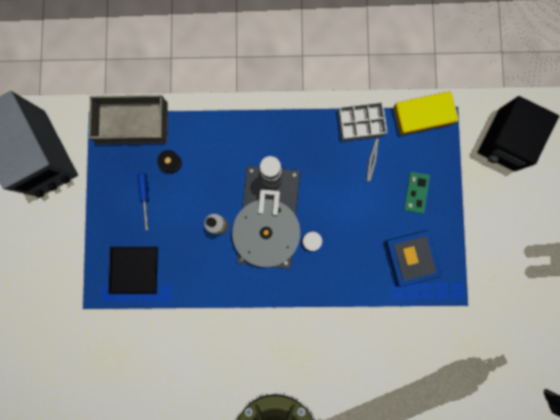

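View pics/scene0.png

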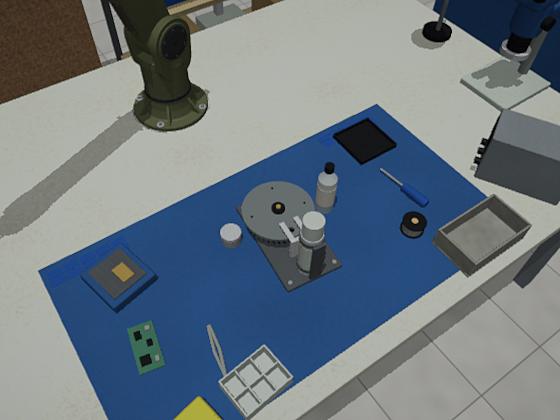

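Top view: wheel hub at about (266,233), overcap (270,165), tray (133,270), bottle (214,224), tin (312,241), fork (269,200). The scene view agrees. Next I measure.

```bash
cat > h.py <<'E'
import numpy as np,cv2
from cell import *
def ray(f,u,v,z):
    d=f["R"].T@np.linalg.inv(f["K"])@np.array([u,v,1.]);c=-f["R"].T@f["t"]
    return c+d*(z-c[2])/d[2]
def proj(f,X):
    p=f["K"]@(f["R"]@np.asarray(X,float)+f["t"]);return p[:2]/p[2]
def blobs(mask,amin=10):
    n,l,s,c=cv2.connectedComponentsWithStats(mask.astype(np.uint8));return [(np.round(c[i],1).tolist(),s[i].tolist()) for i in range(1,n) if s[i][4]>=amin]
E
python3 - <<'E'
from h import *
f=dict(np.load("top0.npz"));g=dict(np.load("scene0.npz"))
for n,fr,(x0,y0,x1,y1) in(("top",f,(225,145,340,275)),("scene",g,(210,150,350,300))):
    c=fr["pixels"][y0:y1,x0:x1,::-1];cv2.imwrite(f"pics/{n}c.png",cv2.resize(c,None,fx=4,fy=4,interpolation=cv2.INTER_CUBIC))
for n,fr in(("top",f),("scene",g)):
    h=cv2.cvtColor(fr["pixels"],cv2.COLOR_RGB2HSV).astype(int)
    m=(h[...,1]<60)&(h[...,2]>185); 
    print(n,"white",[b for b in blobs(m,60) if b[1][4]<2000])
    m=(h[...,0]>12)&(h[...,0]<30)&(h[...,1]>120);print("brass",blobs(m,4))
    m=(h[...,2]<45);print("black",[b for b in blobs(m,200)])
    for nm,b in [("brass",x) for x in blobs(m*0+((h[...,0]>12)&(h[...,0]<30)&(h[...,1]>120)),4)][:6]: print(nm,b[0],ray(fr,*b[0],.072).round(4))
E
```

```text
top white [([283.8, 45.7], [278, 39, 13, 14, 119]), ([415.5, 43.3], [411, 38, 10, 11, 64]), ([443.2, 68.5], [438, 58, 13, 24, 165]), ([179.6, 71.3], [173, 61, 15, 24, 204]), ([372.9, 113.2], [370, 109, 7, 10, 62]), ([359.0, 115.1], [355, 111, 9, 10, 70]), ([345.3, 116.6], [342, 112, 8, 10, 67]), ([374.9, 127.8], [372, 123, 7, 10, 60]), ([361.1, 129.5], [357, 125, 9, 10, 78]), ([347.5, 131.1], [344, 127, 8, 10, 70]), ([269.9, 166.0], [261, 158, 18, 17, 244]), ([268.9, 200.7], [260, 191, 18, 22, 121]), ([312.2, 240.7], [304, 233, 17, 16, 204])]
brass [([420.4, 116.9], [394, 92, 64, 42, 543]), ([167.4, 160.1], [164, 157, 8, 7, 42]), ([265.6, 232.2], [263, 229, 6, 7, 35]), ([410.3, 255.3], [403, 246, 16, 19, 218])]
black [([44.8, 155.9], [9, 96, 67, 101, 2329]), ([517.7, 134.0], [478, 97, 80, 73, 3578]), ([115.0, 106.7], [92, 98, 67, 37, 478]), ([140.3, 135.3], [95, 102, 71, 42, 357]), ([169.2, 161.8], [158, 151, 23, 22, 306]), ([132.7, 270.0], [109, 248, 48, 45, 2105]), ([553.3, 401.8], [545, 391, 15, 24, 221]), ([274.3, 414.7], [259, 408, 33, 12, 276])]
brass [420.4, 116.9] [ 0.8462 -0
[... 903 characters left out ...]
), ([122.7, 271.9], [112, 262, 22, 20, 227]), ([197.4, 408.1], [174, 397, 48, 23, 211]), ([202.8, 408.0], [202, 407, 3, 3, 4]), ([188.9, 416.0], [186, 414, 7, 6, 11])]
black [([154.4, 46.6], [101, 0, 100, 116, 5076]), ([517.7, 33.4], [506, 0, 30, 53, 526]), ([436.6, 31.4], [423, 12, 29, 30, 459]), ([364.2, 140.7], [333, 118, 63, 47, 1602]), ([413.5, 222.8], [400, 212, 27, 26, 381]), ([316.7, 262.7], [304, 246, 22, 34, 354])]
brass [41.2, 42.5] [-0.4109 -0.2318  0.072 ]
brass [261.8, 5.2] [-0.2062  0.4715  0.072 ]
brass [190.0, 20.0] [-0.2631  0.2214  0.072 ]
brass [43.4, 23.8] [-0.5067 -0.1909  0.072 ]
brass [196.3, 30.5] [-0.1993  0.2096  0.072 ]
brass [57.9, 49.4] [-0.3475 -0.2008  0.072 ]
```

View pics/topc.png

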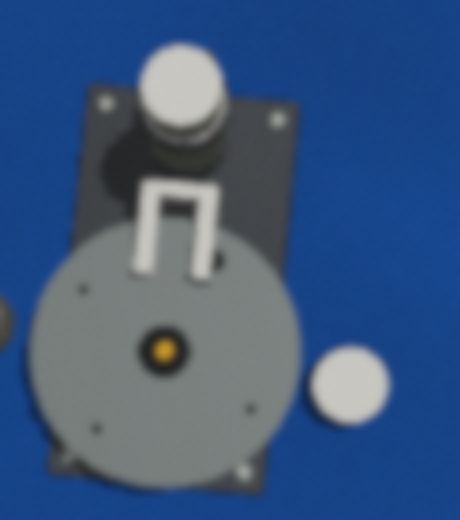

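View pics/scenec.png

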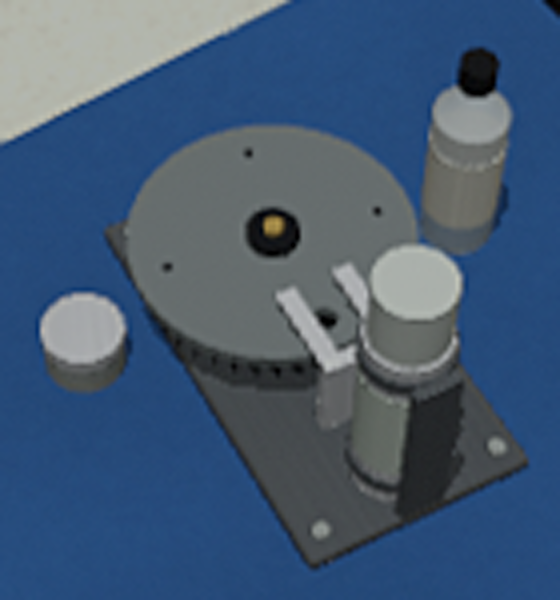

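The crops show the hole next to the right prong at top pixel (279,210); the hub is at (266,232) and the can-top disc centre is near crop (181,85), i.e. (270,166). Bottle and tin flank the wheel.

Run:
```python
from h import *
f=dict(np.load("top0.npz"));g=dict(np.load("scene0.npz"))
def cloud(fr):
    v,u=np.mgrid[0:420,0:560];d=fr["depth"];P=np.stack([u,v,np.ones_like(u)],-1)@np.linalg.inv(fr["K"]).T*d[...,None]
    P=(P-fr["t"])@fr["R"];P[d<=0]=np.nan;return P
def circ(P):
    # min enclosing circle
    c,r=cv2.minEnclosingCircle(P[:,:2].astype(np.float32));return np.round(c,4),round(r,4),len(P),np.nanmedian(P[:,2]).round(4)
A=ray(f,265.6,232.2,.072);B=ray(g,277.9,205.9,.072);print("axle",A,B)
print("hole",ray(f,279.2,210.2,.06))
for n,fr in(("top",f),("scene",g)):
    P=cloud(fr);x,y,z=P[...,0],P[...,1],P[...,2]
    near=np.hypot(x-.54,y-.017)<.24
    def fit(lo,hi,cx,cy,r):
        q=P[(z>lo)&(z<hi)&(np.hypot(x-cx,y-cy)<r)]
        return circ(q) if len(q)>3 else None
    print(n,"cap",fit(.185,.21,.69,.01,.06),"wheel",fit(.05,.066,.544,.018,.12),"tin",fit(.025,.045,.52,-.08,.05),"bottlecap",fit(.12,.17,.56,.12,.06))
    print(n,"all tall", fit(.10,.22,.69,.01,.09))
    q=P[(z>.006)&(z<.026)&(np.hypot(x-.46,y-.31)<.13)]
    if len(q)>10:print("tray",cv2.minAreaRect(q[:,:2].astype(np.float32)),q[:,2].min())
    h=cv2.cvtColor(fr["pixels"],cv2.COLOR_RGB2HSV)
    m=(h[...,2]<45).astype(np.uint8); c=[c for c in cv2.findContours(m,0,2)[0] if cv2.contourArea(c)>1000 and (f is fr and 100<c[:,0,0].min()<120 or fr is g and c[:,0,0].min()>330 and c[:,0,1].min()>100)]
    if c:
        R=np.array([ray(fr,*p,.014)[:2] for p in c[0][:,0]],np.float32);print("trayrim",cv2.minAreaRect(R))
# prongs in top
h=cv2.cvtColor(f["pixels"],cv2.COLOR_RGB2HSV)
m=((h[...,1]<60)&(h[...,2]>170)).astype(np.uint8);m[:185]=0;m[222:]=0;m[:,:250]=0;m[:,300:]=0
vs,us=np.nonzero(m);Q=np.array([ray(f,u,v,.076)[:2] for u,v in zip(us,vs)],np.float32);print("fork",cv2.minAreaRect(Q))
```

```text
axle [0.54367048 0.01772846 0.072     ] [0.54414523 0.01809439 0.072     ]
hole [ 0.60225279 -0.0184551   0.06      ]
top cap (array([0.6935, 0.0024]), 0.0241, 337, np.float64(0.1968)) wheel (array([0.5455, 0.0332]), 0.104, 3330, np.float64(0.0607)) tin (array([ 0.5222, -0.1049]), 0.0255, 279, np.float64(0.0363)) bottlecap (array([0.567 , 0.1488]), 0.0201, 184, np.float64(0.1305))
top all tall (array([0.6986, 0.0013]), 0.0331, 505, np.float64(0.1954))
tray ((0.4674184322357178, 0.31004655361175537), (0.2517998218536377, 0.23223139345645905), 71.93890380859375) 0.006004543825758767
trayrim ((0.44702866673469543, 0.38681381940841675), (0.12940776348114014, 0.12015945464372635), 89.35093688964844)
scene cap (array([ 0.6932, -0.0009]), 0.0255, 395, np.float64(0.1963)) wheel (array([0.5574, 0.0274]), 0.1066, 3038, np.float64(0.0603)) tin (array([ 0.5337, -0.0937]), 0.042, 308, np.float64(0.0355)) bottlecap (array([0.5698, 0.1446]), 0.0206, 236, np.float64(0.1348))
scene all tall (array([ 0.7   , -0.0011]), 0.034, 1038, np.float64(0.1652))
tray ((0.46814489364624023, 0.31850430369377136), (0.23554375767707825, 0.24382975697517395), 57.80569839477539) 0.006005179191519792
trayrim ((0.45038866996765137, 0.3849584460258484), (0.13646993041038513, 0.1357755959033966), 88.912109375)
fork ((0.6234254240989685, 0.009003054350614548), (0.046662986278533936, 0.057975005358457565), 83.66363525390625)
```

```bash
python3 -m pendant '[{"az":-0.624,"tx":32.9,"ty":-21.5,"tz":0,"gripper":1},{"az":-0.624,"tx":32.9,"ty":-21.5,"tz":0,"gripper":1},{"az":-0.624,"tx":32.9,"ty":-21.5,"tz":0,"gripper":1},{"az":-0.624,"tx":32.9,"ty":-21.5,"tz":0,"gripper":1},{"az":-0.624,"tx":32.9,"ty":-21.5,"tz":0,"gripper":1},{"az":-0.624,"tx":32.9,"ty":-21.5,"tz":0,"gripper":1},{"az":-0.624,"tx":32.9,"ty":-21.5,"tz":0,"gripper":1},{"az":-0.624,"tx":32.9,"ty":-21.5,"tz":0,"gripper":1},{"az":-0.624,"tx":32.9,"ty":-21.5,"tz":0,"gripper":1},{"az":-0.624,"tx":32.9,"ty":-21.5,"tz":0,"gripper":1}]'
cat >> h.py <<'E'
def to(x,y,z,yaw=None):
    s=read_state();p=np.array(s["ee_pos"]);a=s["tool_rot"];from scipy.spatial.transform import Rotation as Ro
    R=Ro.from_euler("xyz",a);d=R.inv().apply(np.array([x,y,z])-p)*100
    rv=(R.inv()*Ro.from_euler("xyz",[np.pi,0,a[2] if yaw is None else yaw])).as_rotvec()
    print("t",round(s["time"],2),"pos",p.round(4),"rot",np.round(a,3),"F",np.round(s["wrist_force"],1),"gap",round(s["finger_gap"],4),"-> txyz cm",d.round(2),"a",rv.round(3))
E
python3 -c "
from h import *
to(.6935,.002,.245,1.571)"
```

```text
t 0.1 pos [ 0.2066 -0.6158  0.2443] rot [-3.14   0.     0.324] F [-0.2  0.1 -0.5] gap 0.0855 -> txyz cm [ 65.81 -43.08   0.  ] a [-2.000e-03 -1.000e-03 -1.247e+00]invalid input
```

```bash
python3 -m pendant '[{"ax":0.0,"ay":0.0,"az":-0.1,"tx":3.2,"ty":-2.1,"tz":0.0,"gripper":1.0}]'; python3 -m pendant --help
```

```text
time: 0.18
ee_pos: [0.2227, -0.5909, 0.2437]
tool_rot: [-3.141, 0.006, 0.413]
wrist_force: [-1.2, -1.3, -0.2]
finger_gap: 0.0857
gripper_force: 0.0invalid input: not JSON, or not a number
```

```bash
python3 -m pendant '[{"ax":0,"ay":0,"az":-0.7,"tx":33.2,"ty":-17.3,"tz":0,"gripper":1},{"ax":0,"ay":0,"az":-0.7,"tx":33.2,"ty":-17.3,"tz":0,"gripper":1},{"ax":0,"ay":0,"az":-0.7,"tx":33.2,"ty":-17.3,"tz":0,"gripper":1},{"ax":0,"ay":0,"az":-0.7,"tx":33.2,"ty":-17.3,"tz":0,"gripper":1},{"ax":0,"ay":0,"az":-0.7,"tx":33.2,"ty":-17.3,"tz":0,"gripper":1},{"ax":0,"ay":0,"az":-0.7,"tx":33.2,"ty":-17.3,"tz":0,"gripper":1},{"ax":0,"ay":0,"az":-0.7,"tx":33.2,"ty":-17.3,"tz":0,"gripper":1},{"ax":0,"ay":0,"az":-0.7,"tx":33.2,"ty":-17.3,"tz":0,"gripper":1},{"ax":0,"ay":0,"az":-0.7,"tx":33.2,"ty":-17.3,"tz":0,"gripper":1},{"ax":0,"ay":0,"az":-0.7,"tx":33.2,"ty":-17.3,"tz":0,"gripper":1}]' 20
python3 -c "
from h import *
to(.6935,.002,.245,1.571)"
```

```text
time: 1.02
ee_pos: [0.4678, -0.2821, 0.2455]
tool_rot: [3.14, -0.005, 1.138]
wrist_force: [0.7, 0.8, 0.2]
finger_gap: 0.0856
gripper_force: 0.0
t 1.02 pos [ 0.4678 -0.2821  0.2455] rot [ 3.14  -0.005  1.138] F [0.7 0.8 0.2] gap 0.0856 -> txyz cm [35.26  8.57  0.25] a [ 0.002 -0.005 -0.433]
```

```bash
python3 -m pendant '[{"ax":0,"ay":0,"az":-0.433,"tx":35.3,"ty":8.6,"tz":0,"gripper":1},{"ax":0,"ay":0,"az":-0.433,"tx":35.3,"ty":8.6,"tz":0,"gripper":1},{"ax":0,"ay":0,"az":-0.433,"tx":35.3,"ty":8.6,"tz":0,"gripper":1},{"ax":0,"ay":0,"az":-0.433,"tx":35.3,"ty":8.6,"tz":0,"gripper":1},{"ax":0,"ay":0,"az":-0.433,"tx":35.3,"ty":8.6,"tz":0,"gripper":1},{"ax":0,"ay":0,"az":-0.433,"tx":35.3,"ty":8.6,"tz":0,"gripper":1},{"ax":0,"ay":0,"az":-0.433,"tx":35.3,"ty":8.6,"tz":0,"gripper":1},{"ax":0,"ay":0,"az":-0.433,"tx":35.3,"ty":8.6,"tz":0,"gripper":1},{"ax":0,"ay":0,"az":-0.433,"tx":35.3,"ty":8.6,"tz":0,"gripper":1},{"ax":0,"ay":0,"az":-0.433,"tx":35.3,"ty":8.6,"tz":0,"gripper":1}]' 20
python3 -c "
from h import *
to(.6935,.0015,.172,1.571)"
```

```text
time: 1.85
ee_pos: [0.6937, -0.002, 0.2436]
tool_rot: [-3.141, -0.006, 1.567]
wrist_force: [-1.5, 0.7, -0.7]
finger_gap: 0.0857
gripper_force: 0.0
t 1.85 pos [ 0.6937 -0.002   0.2436] rot [-3.141 -0.006  1.567] F [-1.5  0.7 -0.7] gap 0.0857 -> txyz cm [ 0.3  -0.02  7.16] a [-0.001 -0.006 -0.004]
```

```bash
python3 -m pendant '[{"ax":0,"ay":0,"az":0,"tx":0.3,"ty":0,"tz":3,"gripper":1},{"ax":0,"ay":0,"az":0,"tx":0.3,"ty":0,"tz":6,"gripper":1},{"ax":0,"ay":0,"az":0,"tx":0.3,"ty":0,"tz":7.1,"gripper":1},{"ax":0,"ay":0,"az":0,"tx":0.3,"ty":0,"tz":7.1,"gripper":0.8},{"ax":0,"ay":0,"az":0,"tx":0.3,"ty":0,"tz":7.1,"gripper":0.6},{"ax":0,"ay":0,"az":0,"tx":0.3,"ty":0,"tz":7.1,"gripper":0.4},{"ax":0,"ay":0,"az":0,"tx":0.3,"ty":0,"tz":7.1,"gripper":0.4},{"ax":0,"ay":0,"az":0,"tx":0.3,"ty":0,"tz":7.1,"gripper":0.4},{"ax":0,"ay":0,"az":0,"tx":0.3,"ty":0,"tz":7.1,"gripper":0.4}]' 25
```

```text
time: 2.6
ee_pos: [0.6931, -0.008, 0.1766]
tool_rot: [3.138, 0.0, 1.556]
wrist_force: [-0.1, -1.4, 5.9]
finger_gap: 0.0465
gripper_force: 26.1
```

```bash
python3 -m pendant '[{"ax":0,"ay":0,"az":0,"tx":0,"ty":0,"tz":-1,"gripper":0.4},{"ax":0,"ay":0,"az":0,"tx":0,"ty":0,"tz":-2.5,"gripper":0.4},{"ax":0,"ay":0,"az":0,"tx":0,"ty":0,"tz":-5,"gripper":0.4},{"ax":0,"ay":0,"az":0,"tx":0,"ty":0,"tz":-7,"gripper":0.4},{"ax":0,"ay":0,"az":0,"tx":0,"ty":0,"tz":-7,"gripper":0.4},{"ax":0,"ay":0,"az":0,"tx":0,"ty":0,"tz":-7,"gripper":0.4}]' 25
python3 - <<'E'
from h import *
g=grab_frame("scene");f=grab_frame("top")
a=cv2.resize(g["pixels"][100:300,190:390],(400,400));b=cv2.resize(f["pixels"][130:290,190:350],(400,400))
cv2.imwrite("pics/lift.png",np.hstack([a,b])[:,:,::-1]);to(.6935,.002,.245,1.571)
E
```

```text
time: 3.1
ee_pos: [0.6928, -0.0074, 0.2462]
tool_rot: [3.139, 0.0, 1.557]
wrist_force: [-0.1, -0.2, -0.7]
finger_gap: 0.0469
gripper_force: 25.8
t 3.2 pos [ 0.6916 -0.0078  0.2434] rot [-3.14   0.     1.557] F [-1.4  0.  -0.5] gap 0.0467 -> txyz cm [ 0.99  0.18 -0.16] a [-0.001  0.    -0.014]
```

View pics/lift.png

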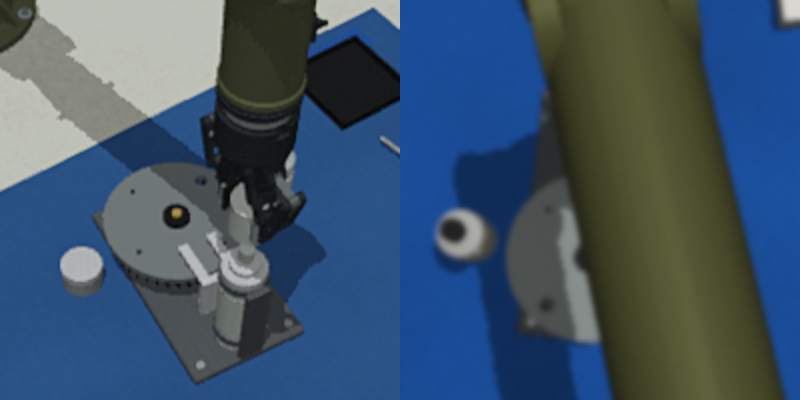

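The picture shows the overcap in the fingers, with the nozzle exposed on the can at about scene crop (247,250). Carrying it to the tray.

```bash
python3 -m pendant '[{"ax":0,"ay":0,"az":0,"tx":38.8,"ty":-24.6,"tz":0,"gripper":0.4},{"ax":0,"ay":0,"az":0,"tx":38.8,"ty":-24.6,"tz":0,"gripper":0.4},{"ax":0,"ay":0,"az":0,"tx":38.8,"ty":-24.6,"tz":0,"gripper":0.4},{"ax":0,"ay":0,"az":0,"tx":38.8,"ty":-24.6,"tz":0,"gripper":0.4},{"ax":0,"ay":0,"az":0,"tx":38.8,"ty":-24.6,"tz":0,"gripper":0.4},{"ax":0,"ay":0,"az":0,"tx":38.8,"ty":-24.6,"tz":0,"gripper":0.4},{"ax":0,"ay":0,"az":0,"tx":38.8,"ty":-24.6,"tz":0,"gripper":0.4},{"ax":0,"ay":0,"az":0,"tx":38.8,"ty":-24.6,"tz":0,"gripper":0.4},{"ax":0,"ay":0,"az":0,"tx":38.8,"ty":-24.6,"tz":0,"gripper":0.4},{"ax":0,"ay":0,"az":0,"tx":38.8,"ty":-24.6,"tz":0,"gripper":0.4}]' 25
python3 -c "
from h import *
to(.448,.382,.045,1.571)"
```

```text
time: 4.03
ee_pos: [0.4721, 0.3479, 0.243]
tool_rot: [-3.14, 0.002, 1.556]
wrist_force: [1.6, 1.0, -0.3]
finger_gap: 0.0469
gripper_force: 25.9
t 4.03 pos [0.4721 0.3479 0.243 ] rot [-3.140e+00  2.000e-03  1.556e+00] F [ 1.6  1.  -0.3] gap 0.0469 -> txyz cm [ 3.41 -2.43 19.8 ] a [-0.001  0.002 -0.015]
```

```bash
python3 -m pendant '[{"ax":0,"ay":0,"az":0,"tx":3.4,"ty":-2.4,"tz":0,"gripper":0.4},{"ax":0,"ay":0,"az":0,"tx":3.4,"ty":-2.4,"tz":4,"gripper":0.4},{"ax":0,"ay":0,"az":0,"tx":3.4,"ty":-2.4,"tz":8,"gripper":0.4},{"ax":0,"ay":0,"az":0,"tx":3.4,"ty":-2.4,"tz":12,"gripper":0.4},{"ax":0,"ay":0,"az":0,"tx":3.4,"ty":-2.4,"tz":16,"gripper":0.4},{"ax":0,"ay":0,"az":0,"tx":3.4,"ty":-2.4,"tz":19,"gripper":0.4},{"ax":0,"ay":0,"az":0,"tx":3.4,"ty":-2.4,"tz":20,"gripper":0.4},{"ax":0,"ay":0,"az":0,"tx":3.4,"ty":-2.4,"tz":20,"gripper":0.4},{"ax":0,"ay":0,"az":0,"tx":3.4,"ty":-2.4,"tz":20,"gripper":0.4}]' 25
python3 - <<'E'
from h import *
to(.448,.382,.028,1.571)
g=grab_frame("scene")
a=cv2.resize(g["pixels"][60:200,290:450],(640,560));cv2.imwrite("pics/tray.png",a[:,:,::-1])
E
```

```text
time: 4.78
ee_pos: [0.4503, 0.3818, 0.0446]
tool_rot: [-3.141, -0.0, 1.557]
wrist_force: [0.2, 0.2, -0.5]
finger_gap: 0.0469
gripper_force: 25.8
t 4.78 pos [0.4503 0.3818 0.0446] rot [-3.141 -0.     1.557] F [ 0.2  0.2 -0.5] gap 0.0469 -> txyz cm [ 0.01 -0.23  1.66] a [-0.001 -0.    -0.014]
```

View pics/tray.png

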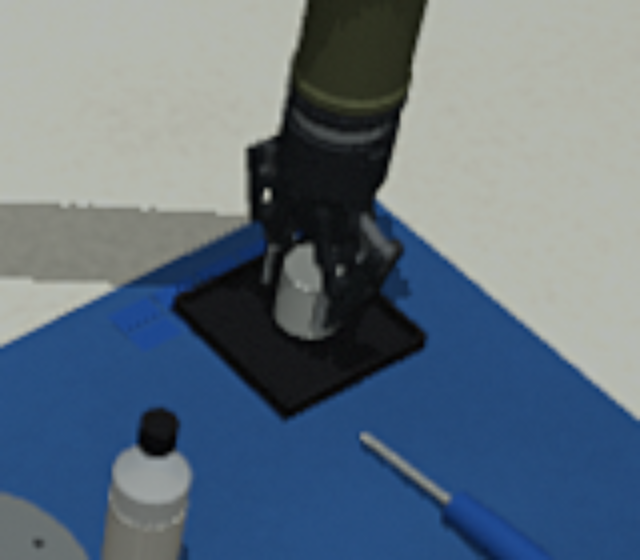

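Overcap upright at (308,290) in the crop, over the tray interior. Lowering until contact.

```bash
python3 -m pendant '[{"ax":0,"ay":0,"az":0,"tx":0,"ty":0,"tz":0.7,"gripper":0.4},{"ax":0,"ay":0,"az":0,"tx":0,"ty":0,"tz":1.3,"gripper":0.4},{"ax":0,"ay":0,"az":0,"tx":0,"ty":0,"tz":1.3,"gripper":0.4},{"ax":0,"ay":0,"az":0,"tx":0,"ty":0,"tz":1.3,"gripper":0.4}]' 20
python3 -m pendant '[{"ax":0,"ay":0,"az":0,"tx":0,"ty":0,"tz":0.2,"gripper":0.4},{"ax":0,"ay":0,"az":0,"tx":0,"ty":0,"tz":0.2,"gripper":0.4},{"ax":0,"ay":0,"az":0,"tx":0,"ty":0,"tz":0.2,"gripper":0.4}]'
```

```text
time: 5.17
ee_pos: [0.4505, 0.3815, 0.0315]
tool_rot: [3.141, 0.0, 1.557]
wrist_force: [0.2, -0.4, -0.5]
finger_gap: 0.0468
gripper_force: 25.8
time: 5.42
ee_pos: [0.4508, 0.3818, 0.0306]
tool_rot: [3.141, 0.0, 1.557]
wrist_force: [-1.7, -1.4, 6.6]
finger_gap: 0.0466
gripper_force: 26.5
```

Contact at 6.6 N. Release and rise.

```bash
python3 -m pendant '[{"ax":0,"ay":0,"az":0,"tx":0,"ty":0,"tz":-0.1,"gripper":0.6},{"ax":0,"ay":0,"az":0,"tx":0,"ty":0,"tz":-0.1,"gripper":0.68},{"ax":0,"ay":0,"az":0,"tx":0,"ty":0,"tz":-0.1,"gripper":0.7},{"ax":0,"ay":0,"az":0,"tx":0,"ty":0,"tz":-1.5,"gripper":0.7},{"ax":0,"ay":0,"az":0,"tx":0,"ty":0,"tz":-4,"gripper":0.7},{"ax":0,"ay":0,"az":0,"tx":0,"ty":0,"tz":-8,"gripper":0.7},{"ax":0,"ay":0,"az":0,"tx":0,"ty":0,"tz":-12,"gripper":0.4},{"ax":0,"ay":0,"az":0,"tx":0,"ty":0,"tz":-16,"gripper":0},{"ax":0,"ay":0,"az":0,"tx":0,"ty":0,"tz":-18,"gripper":0},{"ax":0,"ay":0,"az":0,"tx":0,"ty":0,"tz":-18,"gripper":0}]' 20
python3 - <<'E'
from h import *
to(.484,.024,.2,1.571)
import math
for k in range(3):
    f=grab_frame("scene");t=read_state()["time"]
    np.savez(f"s{k}.npz",**f)
h=cv2.cvtColor(f["pixels"],cv2.COLOR_RGB2HSV)
for b in blobs((h[...,1]<60)&(h[...,2]>110),60):
    u,v=b[0]
    if 320<u<410 and 100<v<180: print(b,ray(f,u,v,.03))
E
```

```text
time: 6.25
ee_pos: [0.4522, 0.3842, 0.2162]
tool_rot: [3.133, -0.006, 1.557]
wrist_force: [0.5, 0.8, 0.3]
finger_gap: 0.0115
gripper_force: 0.0
t 6.25 pos [0.4522 0.3842 0.2162] rot [ 3.133 -0.006  1.557] F [0.5 0.8 0.3] gap 0.0115 -> txyz cm [-35.99   3.66   1.44] a [ 0.009 -0.006 -0.014]
([368.2, 130.6], [360, 125, 18, 12, 166]) [0.43878387 0.40701652 0.03      ]
([327.5, 179.0], [318, 172, 20, 15, 215]) [0.51746078 0.19726206 0.03      ]
```

```bash
python3 -m pendant '[{"ax":0,"ay":0,"az":0,"tx":-36,"ty":3.6,"tz":1.4,"gripper":0},{"ax":0,"ay":0,"az":0,"tx":-36,"ty":3.6,"tz":1.4,"gripper":0},{"ax":0,"ay":0,"az":0,"tx":-36,"ty":3.6,"tz":1.4,"gripper":0},{"ax":0,"ay":0,"az":0,"tx":-36,"ty":3.6,"tz":1.4,"gripper":0},{"ax":0,"ay":0,"az":0,"tx":-36,"ty":3.6,"tz":1.4,"gripper":0},{"ax":0,"ay":0,"az":0,"tx":-36,"ty":3.6,"tz":1.4,"gripper":0},{"ax":0,"ay":0,"az":0,"tx":-36,"ty":3.6,"tz":1.4,"gripper":0},{"ax":0,"ay":0,"az":0,"tx":-36,"ty":3.6,"tz":1.4,"gripper":0},{"ax":0,"ay":0,"az":0,"tx":-36,"ty":3.6,"tz":1.4,"gripper":0},{"ax":0,"ay":0,"az":0,"tx":-36,"ty":3.6,"tz":1.4,"gripper":0}]' 20
cat >> h.py <<'E'
AX=np.array([.5438,.0178]);PH=-.106
def hole(f,verbose=False):
    """dark blobs on the wheel face: (area mm2, radius mm, angle from fork, deg)"""
    v,u=np.mgrid[0:420,0:560];g=cv2.cvtColor(f["pixels"],cv2.COLOR_RGB2GRAY).astype(int)
    c=-f["R"].T@f["t"];d=np.stack([u,v,1+0*u],-1)@np.linalg.inv(f["K"]).T@f["R"];P=c+d*((.06-c[2])/d[...,2])[...,None]
    q=P[...,:2]-AX;r=np.hypot(q[...,0],q[...,1])
    m=(r>.054)&(r<.082)&(g<55)&(np.abs(u-280)<120)
    out=[]
    n,l,s,_=cv2.connectedComponentsWithStats(m.astype(np.uint8))
    for i in range(1,n):
        if s[i][4]<5: continue
        w=l==i; p=q[w].mean(0); out.append((int(s[i][4]),round(1e3*np.hypot(*p),1),round(np.degrees((np.arctan2(p[1],p[0])-PH+np.pi)%(2*np.pi)-np.pi),1),[int(u[w].mean()),int(v[w].mean())]))
    return sorted(out,reverse=True)
E
python3 - <<'E'
from h import *
to(.484,.024,.1,1.571)
for n in ("scene0","s0","s1","s2","top0"):
    print(n,hole(dict(np.load(n+".npz"))))
E
```

```text
time: 7.23
ee_pos: [0.4801, 0.0129, 0.193]
tool_rot: [-3.137, 0.003, 1.546]
wrist_force: [-0.2, -0.5, 0.6]
finger_gap: 0.0003
gripper_force: 0.0
t 7.23 pos [0.4801 0.0129 0.193 ] rot [-3.137e+00  3.000e-03  1.546e+00] F [-0.2 -0.5  0.6] gap 0.0003 -> txyz cm [1.14 0.4  9.3 ] a [-0.004  0.003 -0.025]
scene0 [(14, np.float64(68.6), np.float64(-0.6), [291, 229])]
s0 [(14, np.float64(67.2), np.float64(166.2), [270, 188])]
s1 [(15, np.float64(67.6), np.float64(-176.6), [263, 190])]
s2 [(16, np.float64(68.0), np.float64(-160.0), [257, 194])]
top0 []
```

The detector gives r = 67–68.6 mm (must be 68) and about 5.9 rad/s. Hovering just above the face.

```bash
python3 -m pendant '[{"ax":0,"ay":0,"az":0,"tx":1.1,"ty":0.2,"tz":3.5,"gripper":0},{"ax":0,"ay":0,"az":0,"tx":1.1,"ty":0.2,"tz":7,"gripper":0},{"ax":0,"ay":0,"az":0,"tx":1.1,"ty":0.2,"tz":10,"gripper":0},{"ax":0,"ay":0,"az":0,"tx":1.1,"ty":0.2,"tz":10.5,"gripper":0},{"ax":0,"ay":0,"az":0,"tx":1.1,"ty":0.2,"tz":10.5,"gripper":0},{"ax":0,"ay":0,"az":0,"tx":1.1,"ty":0.2,"tz":10.5,"gripper":0}]' 20
python3 - <<'E'
from h import *
to(.484,.024,.074,1.571)
for k in range(3):
    t=read_state()["time"];print(t,hole(grab_frame("scene")))
print(read_state()["time"])
to(.484,.024,.074,1.571)
E
```

```text
time: 7.73
ee_pos: [0.4836, 0.0324, 0.0906]
tool_rot: [-3.141, -0.0, 1.557]
wrist_force: [0.3, 0.2, 0.8]
finger_gap: 0.0001
gripper_force: 0.0
t 7.73 pos [0.4836 0.0324 0.0906] rot [-3.141 -0.     1.557] F [0.3 0.2 0.8] gap 0.0001 -> txyz cm [-0.84  0.05  1.66] a [-0.001 -0.    -0.014]
7.7333 [(25, np.float64(75.3), np.float64(163.9), [271, 185]), (18, np.float64(68.3), np.float64(-67.4), [259, 226])]
7.7833 [(24, np.float64(75.7), np.float64(163.5), [271, 185]), (19, np.float64(68.2), np.float64(-52.2), [266, 229])]
7.8333 [(25, np.float64(75.3), np.float64(163.9), [271, 185]), (18, np.float64(68.6), np.float64(-36.2), [273, 231])]
7.8833
t 7.88 pos [0.485  0.0321 0.0921] rot [3.138 0.    1.557] F [-0.7  0.1  0.3] gap 0.0001 -> txyz cm [-0.82 -0.09  1.81] a [ 0.003  0.    -0.014]
```

```bash
python3 -m pendant '[{"ax":0,"ay":0,"az":0,"tx":-0.8,"ty":0,"tz":0.5,"gripper":0},{"ax":0,"ay":0,"az":0,"tx":-0.8,"ty":0,"tz":1.0,"gripper":0},{"ax":0,"ay":0,"az":0,"tx":-0.8,"ty":0,"tz":1.0,"gripper":0},{"ax":0,"ay":0,"az":0,"tx":-0.8,"ty":0,"tz":1.0,"gripper":0},{"ax":0,"ay":0,"az":0,"tx":-0.8,"ty":0,"tz":1.0,"gripper":0}]' 20
python3 - <<'E'
from h import *
t=read_state()["time"];print(t,hole(grab_frame("scene")))
to(.484,.024,.074,1.571)
E
```

```text
time: 8.3
ee_pos: [0.4834, 0.024, 0.0803]
tool_rot: [-3.142, -0.0, 1.557]
wrist_force: [-0.4, -0.0, -0.3]
finger_gap: 0.0001
gripper_force: 0.0
8.3 [(68, np.float64(71.9), np.float64(165.5), [270, 186]), (6, np.float64(76.5), np.float64(-178.4), [262, 187])]
t 8.35 pos [0.4835 0.0241 0.0804] rot [ 3.141 -0.     1.557] F [ 0.9 -0.  -0.1] gap -0.0001 -> txyz cm [-0.01  0.05  0.64] a [ 0.    -0.    -0.014]
```

```bash
python3 -m pendant '[{"ax":0,"ay":0,"az":0,"tx":0,"ty":0,"tz":0.2,"gripper":0},{"ax":0,"ay":0,"az":0,"tx":0,"ty":0,"tz":0.2,"gripper":0},{"ax":0,"ay":0,"az":0,"tx":0,"ty":0,"tz":0.3,"gripper":0},{"ax":0,"ay":0,"az":0,"tx":0,"ty":0,"tz":0.3,"gripper":0},{"ax":0,"ay":0,"az":0,"tx":0,"ty":0,"tz":0.3,"gripper":0},{"ax":0,"ay":0,"az":0,"tx":0,"ty":0,"tz":0.3,"gripper":0},{"ax":0,"ay":0,"az":0,"tx":0,"ty":0,"tz":0.3,"gripper":0},{"ax":0,"ay":0,"az":0,"tx":0,"ty":0,"tz":0.3,"gripper":0},{"ax":0,"ay":0,"az":0,"tx":0,"ty":0,"tz":0.75,"gripper":0},{"ax":0,"ay":0,"az":0,"tx":0,"ty":0,"tz":0.75,"gripper":0}]' 20
python3 - <<'E'
from h import *
for k in range(2):
    t=read_state()["time"];print(t,hole(grab_frame("scene")))
to(.484,.024,.074,1.571)
E
```

```text
time: 9.18
ee_pos: [0.484, 0.0236, 0.0731]
tool_rot: [3.141, 0.001, 1.556]
wrist_force: [-1.7, 0.5, 7.6]
finger_gap: 0.0
gripper_force: 3.7
9.1833 [(102, np.float64(69.5), np.float64(166.9), [270, 187]), (14, np.float64(68.6), np.float64(-0.6), [291, 229]), (5, np.float64(79.3), np.float64(141.8), [282, 184])]
9.2333 [(106, np.float64(69.6), np.float64(167.2), [270, 187]), (14, np.float64(68.6), np.float64(-0.6), [291, 229])]
t 9.28 pos [0.484  0.0241 0.0734] rot [3.141 0.    1.557] F [-0.5  0.3  4.8] gap -0.0002 -> txyz cm [-0.01 -0.   -0.06] a [ 0.001  0.    -0.014]
```

Run:
```python
from h import *
f=grab_frame("top");g=grab_frame("scene")
a=cv2.resize(f["pixels"][175:255,220:320],(500,400),interpolation=cv2.INTER_CUBIC);b=cv2.resize(g["pixels"][205:255,260:322],(300,400)[:2],interpolation=cv2.INTER_CUBIC)
cv2.imwrite("pics/stop.png",np.hstack([a,b])[:,:,::-1])
for da in (-25,0,25):
  X=[AX[0]+.068*np.cos(PH+np.radians(da)),AX[1]+.068*np.sin(PH+np.radians(da)),.06];print(da,proj(f,X),proj(g,X))
```

```text
-25 [278.76499602 210.28429985] [279.47151565 231.69251235]
0 [268.22997008 206.90907908] [291.35532628 228.98919785]
25 [257.24685405 208.2815172 ] [300.44977962 222.47784713]
```

View pics/stop.png

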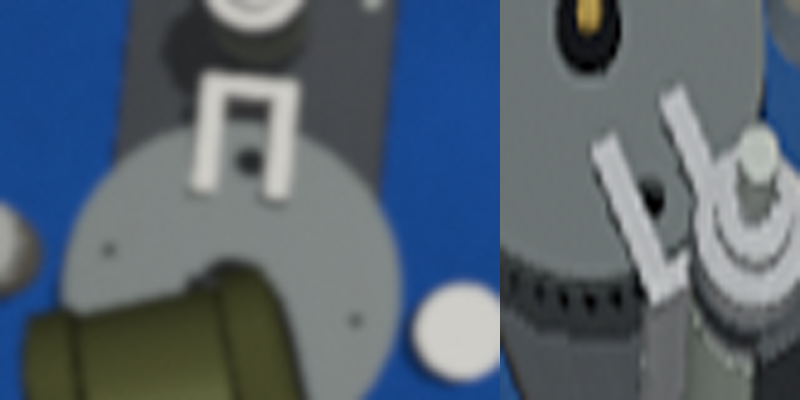

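The hole at crop (250,160), i.e. top (270,207), is between the prongs but nearer the right one. I'll measure the offset precisely.

```bash
cat >> h.py <<'E'
def slot(f):
    g=cv2.cvtColor(f["pixels"],cv2.COLOR_RGB2GRAY).astype(float);e=np.array([np.cos(PH),np.sin(PH)]);n=np.array([-e[1],e[0]])
    # hole: darkness-weighted centroid in slot; prongs: bright-weighted lateral centroid
    v,u=np.mgrid[0:420,0:560];m=(abs(u-269)<12)&(abs(v-207)<12)
    def pts(z):
        c=-f["R"].T@f["t"];d=np.stack([u,v,1+0*u],-1)@np.linalg.inv(f["K"]).T@f["R"];q=(c+d*((z-c[2])/d[...,2])[...,None])[...,:2]-AX;return q@e,q@n
    x,y=pts(.06);w=np.clip(105-g,0,None)*(m&(np.hypot(x-.068,y)<.014));H=((x*w).sum()/w.sum()*1e3,(y*w).sum()/w.sum()*1e3)
    x,y=pts(.076);k=m&(x>.055)&(x<.08)&(abs(y)<.03);out=[]
    for s in(1,-1):
        w=np.clip(g-150,0,None)*(k&(y*s>.006));out.append((y*w).sum()/w.sum()*1e3)
    print("hole x,y mm",np.round(H,2),"prongs y",np.round(out,2),"mid",round(sum(out)/2,2),"hole-mid",round(H[1]-sum(out)/2,2))
E
python3 - <<'E'
from h import *
for k in range(2): slot(grab_frame("top"))
f=grab_frame("top");print(cv2.cvtColor(f["pixels"],cv2.COLOR_RGB2GRAY)[207,258:282]);to(.484,.024,.074,1.571)
E
```

```text
hole x,y mm [68.17 -3.26] prongs y [ 18.37 -20.  ] mid -0.81 hole-mid -2.45
hole x,y mm [68.16 -3.27] prongs y [ 18.36 -19.99] mid -0.81 hole-mid -2.46
[145 176 198 203 196 174 149 130 110  78  52  42  40  50  92 150 187 201
 202 190 165 142 134 133]
t 9.53 pos [0.484  0.0241 0.0734] rot [3.14  0.    1.557] F [-0.4 -0.1  5.1] gap 0.0002 -> txyz cm [-0.01 -0.   -0.06] a [ 0.001  0.    -0.014]
```

```bash
python3 -m pendant '[{"ax":0,"ay":0,"az":0,"tx":-0.07,"ty":0,"tz":0,"gripper":0},{"ax":0,"ay":0,"az":0,"tx":-0.14,"ty":0,"tz":0,"gripper":0},{"ax":0,"ay":0,"az":0,"tx":-0.22,"ty":0,"tz":0,"gripper":0},{"ax":0,"ay":0,"az":0,"tx":-0.22,"ty":0,"tz":0,"gripper":0},{"ax":0,"ay":0,"az":0,"tx":-0.22,"ty":0,"tz":0,"gripper":0}]' 20
python3 - <<'E'
from h import *
slot(grab_frame("top"));to(.484,.024,.074,1.571)
E
```

```text
time: 9.95
ee_pos: [0.4839, 0.022, 0.0733]
tool_rot: [3.141, -0.0, 1.557]
wrist_force: [-1.0, 0.9, 4.9]
finger_gap: 0.0
gripper_force: 2.6
hole x,y mm [68.32 -1.14] prongs y [ 18.37 -19.96] mid -0.8 hole-mid -0.34
t 10.0 pos [0.4839 0.0221 0.0734] rot [ 3.141 -0.     1.557] F [-1.4  0.   5.3] gap 0.0001 -> txyz cm [ 0.19  0.   -0.06] a [ 0.001 -0.    -0.014]
```

Centred within 0.4 mm. Lift off slowly and straight.

```bash
python3 -m pendant '[{"ax":0,"ay":0,"az":0,"tx":0,"ty":0,"tz":-0.02,"gripper":0},{"ax":0,"ay":0,"az":0,"tx":0,"ty":0,"tz":-0.04,"gripper":0},{"ax":0,"ay":0,"az":0,"tx":0,"ty":0,"tz":-0.06,"gripper":0},{"ax":0,"ay":0,"az":0,"tx":0,"ty":0,"tz":-0.08,"gripper":0},{"ax":0,"ay":0,"az":0,"tx":0,"ty":0,"tz":-0.1,"gripper":0},{"ax":0,"ay":0,"az":0,"tx":0,"ty":0,"tz":-0.12,"gripper":0},{"ax":0,"ay":0,"az":0,"tx":0,"ty":0,"tz":-0.14,"gripper":0},{"ax":0,"ay":0,"az":0,"tx":0,"ty":0,"tz":-0.17,"gripper":0},{"ax":0,"ay":0,"az":0,"tx":0,"ty":0,"tz":-0.2,"gripper":0},{"ax":0,"ay":0,"az":0,"tx":0,"ty":0,"tz":-0.3,"gripper":0}]' 20
python3 - <<'E'
from h import *
slot(grab_frame("top"))
E
python3 -m pendant '[{"ax":0,"ay":0,"az":0,"tx":0,"ty":0,"tz":-0.5,"gripper":0},{"ax":0,"ay":0,"az":0,"tx":0,"ty":0,"tz":-2,"gripper":0},{"ax":0,"ay":0,"az":0,"tx":0,"ty":0,"tz":-5,"gripper":0},{"ax":0,"ay":0,"az":0,"tx":0,"ty":0,"tz":-9,"gripper":0},{"ax":0,"ay":0,"az":0,"tx":0,"ty":0,"tz":-13,"gripper":0},{"ax":0,"ay":0,"az":0,"tx":0,"ty":0,"tz":-15,"gripper":0},{"ax":0,"ay":0,"az":0,"tx":0,"ty":0,"tz":-15,"gripper":0},{"ax":0,"ay":0,"az":0,"tx":0,"ty":0,"tz":-15,"gripper":0}]'
python3 - <<'E'
from h import *
f=grab_frame("top");slot(f);g=grab_frame("scene");print(hole(g))
to(.6935,.002,.225,1.571)
# nozzle cap top: bright blob near expected, both views, at z=.183
for n,fr in(("top",f),("scene",g)):
    p=proj(fr,[.6935,.002,.183]);u0,v0=map(int,p);print(n,p.round(1))
    G=cv2.cvtColor(fr["pixels"],cv2.COLOR_RGB2GRAY);print(G[v0-9:v0+10:1,u0-10:u0+11])
E
```

```text
time: 10.83
ee_pos: [0.4826, 0.0218, 0.0752]
tool_rot: [-3.14, 0.0, 1.557]
wrist_force: [0.1, -0.5, 1.2]
finger_gap: -0.0002
gripper_force: 0.0
hole x,y mm [68.37 -0.29] prongs y [ 18.37 -19.93] mid -0.78 hole-mid 0.49
time: 11.55
ee_pos: [0.484, 0.0219, 0.2272]
tool_rot: [3.139, 0.001, 1.557]
wrist_force: [-0.2, -0.7, -0.8]
finger_gap: 0.0001
gripper_force: 0.0
hole x,y mm [68.38 -0.29] prongs y [ 18.37 -19.9 ] mid -0.77 hole-mid 0.47
[(17, np.float64(68.9), np.float64(0.5), [291, 229])]
t 11.65 pos [0.4825 0.0217 0.2247] rot [-3.14   0.     1.557] F [ 0.2  1.  -0.1] gap -0.0 -> txyz cm [-1.68 21.12 -0.07] a [-0.002  0.    -0.014]
top [269.8 166.8]
[[ 65  64  64  64  64  64  69  73  73  69  68  68  68  70  70  70  69  68
   67  66  64]
 [ 64  64  64  64  64  66  69  74  76  78  80  83  85  84  81  76  72  70
   70  68  65]
 [ 65  64  64  65  65  65  72  82  94 106 113 120 122 119 111  98  85  75
   69  66  64]
 [ 66  65  64  65  70  82  97 116 138 154 160 165 167 165 157 142 118  92
   73  64  62]
 [ 65  64  66  72  89 117 142 162 178 186 189 193 193 190 188 179 161 131
  101  77  6
[... 2261 characters left out ...]
3 180 180 159 123 168 184 184 182 183 185 181 163 154 127  85
   64  67  71]
 [178 175 176 177 178 165 104 129 168 184 187 184 182 151 145 173 173 151
  107  72  67]
 [173 173 173 175 182 161 108  89 122 160 167 159 146  97 153 176 179 183
  168 100  62]
 [173 174 172 175 180 147 101  97 104 105 101 101  99  84 150 178 176 176
  189 133  70]
 [174 176 175 174 180 165 115  99 108 109 110 106  97  90 106 168 175 175
  182 164 115]
 [178 157 171 176 178 185 136 108 109 109 108 103  96 136 147 174 177 177
  179 183 147]
 [180 123 165 179 177 183 140 118 109 104 104  96 101 174 185 182 179 169
  173 179 167]
 [182 140 162 180 178 180 159 126 110 106 107 139 149 175 181 181 178 152
  166 178 192]]
```

The wheel stays put, 0.5 mm off the slot centre. The nozzle shows at scene (313,223.6), where the projection of (0.6935, 0.002, 0.183) falls. Moving above it.

```bash
python3 -m pendant '[{"ax":0,"ay":0,"az":0,"tx":-1.9,"ty":21.1,"tz":0,"gripper":0},{"ax":0,"ay":0,"az":0,"tx":-1.9,"ty":21.1,"tz":0,"gripper":0},{"ax":0,"ay":0,"az":0,"tx":-1.9,"ty":21.1,"tz":0,"gripper":0},{"ax":0,"ay":0,"az":0,"tx":-1.9,"ty":21.1,"tz":0,"gripper":0},{"ax":0,"ay":0,"az":0,"tx":-1.9,"ty":21.1,"tz":0,"gripper":0},{"ax":0,"ay":0,"az":0,"tx":-1.9,"ty":21.1,"tz":0,"gripper":0},{"ax":0,"ay":0,"az":0,"tx":-1.9,"ty":21.1,"tz":0,"gripper":0},{"ax":0,"ay":0,"az":0,"tx":-1.9,"ty":21.1,"tz":0,"gripper":0},{"ax":0,"ay":0,"az":0,"tx":-1.9,"ty":21.1,"tz":0,"gripper":0}]' 20
python3 - <<'E'
from h import *
to(.6935,.002,.201,1.571); print(hole(grab_frame("scene")))
E
```

```text
time: 12.4
ee_pos: [0.6927, 0.0007, 0.2254]
tool_rot: [-3.14, 0.0, 1.558]
wrist_force: [-0.5, -0.3, -0.6]
finger_gap: 0.0005
gripper_force: 0.0
t 12.4 pos [0.6927 0.0007 0.2254] rot [-3.14   0.     1.558] F [-0.5 -0.3 -0.6] gap 0.0005 -> txyz cm [0.13 0.08 2.44] a [-0.002  0.    -0.013]
[(23, np.float64(77.6), np.float64(75.3), [308, 203]), (16, np.float64(69.3), np.float64(0.4), [291, 229]), (14, np.float64(79.1), np.float64(97.2), [303, 194]), (13, np.float64(80.1), np.float64(55.5), [310, 211])]
```

Hole still at +0.4°. Pressing gradually.

```bash
python3 -m pendant '[{"ax":0,"ay":0,"az":0,"tx":0.1,"ty":0.1,"tz":1.2,"gripper":0},{"ax":0,"ay":0,"az":0,"tx":0.1,"ty":0.1,"tz":2.4,"gripper":0},{"ax":0,"ay":0,"az":0,"tx":0.1,"ty":0.1,"tz":2.8,"gripper":0},{"ax":0,"ay":0,"az":0,"tx":0.1,"ty":0.1,"tz":3.1,"gripper":0},{"ax":0,"ay":0,"az":0,"tx":0.1,"ty":0.1,"tz":3.1,"gripper":0},{"ax":0,"ay":0,"az":0,"tx":0.1,"ty":0.1,"tz":3.1,"gripper":0}]' 20
python3 -m pendant '[{"ax":0,"ay":0,"az":0,"tx":0,"ty":0,"tz":0.2,"gripper":0},{"ax":0,"ay":0,"az":0,"tx":0,"ty":0,"tz":0.2,"gripper":0},{"ax":0,"ay":0,"az":0,"tx":0,"ty":0,"tz":0.2,"gripper":0}]'
```

```text
time: 12.95
ee_pos: [0.6946, 0.0009, 0.1952]
tool_rot: [-3.141, 0.0, 1.557]
wrist_force: [-1.8, -0.1, 4.3]
finger_gap: -0.0
gripper_force: 1.7
time: 13.2
ee_pos: [0.6953, 0.0009, 0.1933]
tool_rot: [3.141, 0.0, 1.557]
wrist_force: [-3.0, -1.3, 4.3]
finger_gap: 0.0004
gripper_force: 2.4
```

```bash
python3 -m pendant '[{"ax":0,"ay":0,"az":0,"tx":0,"ty":0,"tz":0.15,"gripper":0},{"ax":0,"ay":0,"az":0,"tx":0,"ty":0,"tz":0.3,"gripper":0},{"ax":0,"ay":0,"az":0,"tx":0,"ty":0,"tz":0.3,"gripper":0},{"ax":0,"ay":0,"az":0,"tx":0,"ty":0,"tz":0.3,"gripper":0}]'
python3 -m pendant '[{"ax":0,"ay":0,"az":0,"tx":0,"ty":0,"tz":0.1,"gripper":0},{"ax":0,"ay":0,"az":0,"tx":0,"ty":0,"tz":0.1,"gripper":0},{"ax":0,"ay":0,"az":0,"tx":0,"ty":0,"tz":0.1,"gripper":0}]'
```

```text
time: 13.53
ee_pos: [0.6954, 0.0009, 0.1921]
tool_rot: [3.14, 0.001, 1.557]
wrist_force: [-5.3, -1.3, 11.6]
finger_gap: 0.0
gripper_force: 5.7
time: 13.78
ee_pos: [0.6954, 0.0009, 0.1921]
tool_rot: [3.14, 0.001, 1.557]
wrist_force: [-6.7, -1.1, 14.8]
finger_gap: 0.0002
gripper_force: 7.4
```

Bottomed: z stalls at 0.192 (0.197 − 5 mm) with 14.8 N. Rising and moving clear.

```bash
python3 -m pendant '[{"ax":0,"ay":0,"az":0,"tx":0,"ty":0,"tz":-0.4,"gripper":0},{"ax":0,"ay":0,"az":0,"tx":0,"ty":0,"tz":-0.8,"gripper":0},{"ax":0,"ay":0,"az":0,"tx":0,"ty":0,"tz":-1.4,"gripper":0},{"ax":0,"ay":0,"az":0,"tx":0,"ty":0,"tz":-3,"gripper":0},{"ax":0,"ay":0,"az":0,"tx":0,"ty":0,"tz":-6,"gripper":0},{"ax":0,"ay":0,"az":0,"tx":0,"ty":0,"tz":-8,"gripper":0},{"ax":0,"ay":0,"az":0,"tx":0,"ty":0,"tz":-8,"gripper":0}]'
python3 -m pendant '[{"ax":0,"ay":0,"az":0,"tx":-25,"ty":0,"tz":0,"gripper":0},{"ax":0,"ay":0,"az":0,"tx":-25,"ty":0,"tz":0,"gripper":0},{"ax":0,"ay":0,"az":0,"tx":-25,"ty":0,"tz":0,"gripper":0},{"ax":0,"ay":0,"az":0,"tx":-25,"ty":0,"tz":0,"gripper":0},{"ax":0,"ay":0,"az":0,"tx":-25,"ty":0,"tz":0,"gripper":0},{"ax":0,"ay":0,"az":0,"tx":-25,"ty":0,"tz":0,"gripper":0},{"ax":0,"ay":0,"az":0,"tx":-25,"ty":0,"tz":0,"gripper":0},{"ax":0,"ay":0,"az":0,"tx":-25,"ty":0,"tz":0,"gripper":0}]'
python3 - <<'E'
from h import *
f=grab_frame("top");slot(f);g=grab_frame("scene");print(hole(g)[:3])
a=cv2.resize(f["pixels"][140:300,90:330],(480,320));b=cv2.resize(g["pixels"][100:260,200:400],(400,320))
cv2.imwrite("pics/end.png",np.hstack([a,b])[:,90 if 0 else 80:,::-1])
h=cv2.cvtColor(f["pixels"],cv2.COLOR_RGB2HSV)
print([(b,ray(f,*b[0],.05).round(4)) for b in blobs((h[...,1]<60)&(h[...,2]>170),60) if b[0][0]<180 and b[0][1]>220])
E
```

```text
time: 14.37
ee_pos: [0.6976, 0.0013, 0.2739]
tool_rot: [3.133, -0.001, 1.557]
wrist_force: [-0.2, 0.2, 1.0]
finger_gap: -0.0002
gripper_force: 0.0
time: 15.03
ee_pos: [0.6905, -0.2546, 0.2667]
tool_rot: [-3.14, 0.001, 1.549]
wrist_force: [0.2, 0.6, 0.2]
finger_gap: -0.0001
gripper_force: 0.0
hole x,y mm [68.31 -0.29] prongs y [ 18.32 -20.05] mid -0.86 hole-mid 0.57
[(17, np.float64(68.9), np.float64(0.5), [291, 229])]
[(([126.1, 268.6], [118, 261, 17, 17, 227]), array([0.4522, 0.391 , 0.05  ]))]
```

View pics/end.png

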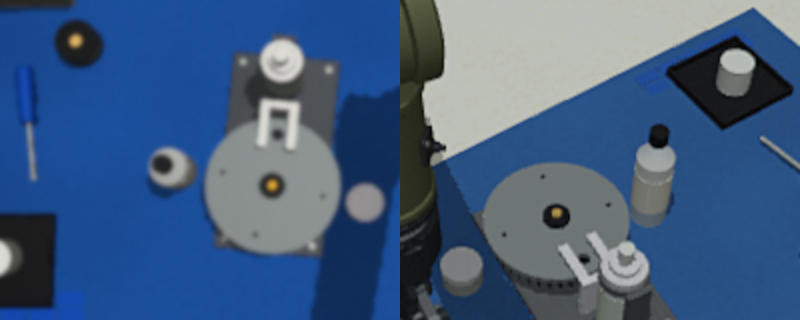

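The overcap stands upright in the tray at (735,70), the hole sits in the slot at (278,133), the nozzle is up, and the bottle and tin are unmoved.

```bash
python3 -c "
from cell import *
print(close_job())"
```

```text
the job is handed in; nothing more can be done
None
```

I handed the job in at about 15 s of the 64 s allowed: the overcap stands open side down in the tray, the wheel is still with its hole about 0.5 mm off the slot centre, and the nozzle was pressed fully down, came back up, and the arm is clear.

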